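# Clip the guard plate onto the fuse box

## Task

The fuse box on the workbench has lost its inner guard. Take the larger grey plate, the one with four holes, by its grip, set it on the box so that its holes sit over the four studs, then press it straight down until all four studs have clicked through and it lies flat and fully home; let go of it. Leave the smaller two-hole plate where it lies.

Things in the scene. Friction and masses are not known exactly. Their poses are not given: they have to be found in the camera images.
- guard_mid (a point): Guard plate to fit: grey, 0.16 kg, 170 (its x) x 130 (y) x 6 mm, lying flat; four 28 mm square through holes, 60 mm either way along x and 42 mm along y from its middle. On its middle an upright grip, 50 long (x), 14 thick (y: pinch across it), top 60 mm above the plate's underside. Point: middle of the grip, 30 mm above the underside; z up. A half turn fits as well.
- box: Fuse box: black open tray fixed to the bench, 230 (its x) x 190 (y) mm, walls 30 mm high, relays and fuses inside below the rim. Origin: centre of its underside, z up. Four upright studs inside, 60 mm either way along x and 42 mm along y, tops 66 mm above the origin. Plate x goes along box x.
- seat (a point): Middle of the four studs, level with their 38 mm round shoulders, 32 mm above the box's origin, on which the plate's underside finally lies. Above: 25 mm neck, then a cone 34 mm up to an 8 mm tip, with two sprung white fingers 34 mm wide along x. A plate laid on and let go centres itself and stops 8 to 15 mm too high; 8 to 15 N on the grip, held or pushed on top, clicks it home.
- small_mid (a point): A smaller plate that belongs elsewhere, to be left alone: grey plastic, 110 mm (x) by 90 mm (y) by 6 mm, with two 18 mm holes and the same kind of grip. The point is the middle of its grip, 30 mm above its underside; z up.
Mind the look-alikes: they are no part of the job. What is shaped like the part that bears guard_mid but green or orange is not meant.

How it is judged:
On the way:
1. the guard plate is set on the studs, its holes around the four tops, not yet home (horizontal distance between guard_mid and box below 0.015 m and angle between the x axis of guard_mid and the x axis of box, either way round below 0.17 rad and angle between guard_mid's own z axis and vertical below 0.2 rad and z of guard_mid in the frame of box between 0.066 and 0.094 m), for 0.1 s.
At the end, for the whole second after the job is handed in: The four-hole guard plate lies under the spring fingers of all four studs, flat on their shoulders (grip point no more than 1.5 mm above its fully home height, tilt under 0.015 rad), within 10 mm and 10 degrees of the box's centre and direction, released and at rest (horizontal distance between guard_mid and box below 0.01 m and angle between the x axis of guard_mid and the x axis of box, either way round below 0.17 rad and z of guard_mid in the frame of box between 0.06 and 0.0635 m and angle between guard_mid's own z axis and vertical below 0.015 rad and linear speed of guard below 0.02 m/s); the robot touches nothing.
It fails at once if the smaller plate is moved by more than 30 mm (distance of small_mid from where it was at the start of the episode above 0.03 m).
It also fails if it takes over 42 s, if anything falls off the work surface, if the arm or the gripper's body presses on something with over 40 N, if the wrist force passes 120 N, or if a joint passes its speed limit or range.

## Robot

A 6-joint arm with a two-finger parallel gripper is mounted at the origin on the work surface. World frame = base frame: x ahead of the robot, y to its left, z up, the work surface at z = 0. Lengths are in m, angles in rad, forces in N, time in s.
With the tool pointing down it reaches from about 0.3 to 0.825 m from the base axis. Payload 5.4 kg.
Tool frame: the origin (TCP) lies midway between the tips of the shut fingers; the grasp point (between the pads) lies 19 mm behind it; x points along the fingers, y is the direction in which the jaws open and shut, and the axes are right-handed (so a half turn about x gives the same grasp; the last joint's range is limited). The gripper opens to 92 mm and grips with 3 to 60 N. Pads are 20 mm wide; open, the fingers measure 128 mm over their backs; the gripper's body (75 mm by 189 mm) begins 69 mm behind the grasp point.
Start: joints at [-1.418, 0.158, 1.597, -0, 1.386, -0.21], TCP at [0.204, -0.538, 0.186] pointing down, gripper open.
Joint ranges: [-2.91, 2.91], [-0.94, 2.29], [0.18, 2.7], [-1.29, 4.43], [0.17, 2.64], [-3, 3]. Speed limits (rad/s): [2.57, 2.57, 3.14, 3.14, 3.14, 3.14].

## Interface

Orientations are given as a unit quaternion [x, y, z, w].
In Python, from station import bot gives the robot as it stands.
- The arm moves only by the tool send_rows, never from a script. Its argument "series" is a list of rows, each a list of 3 entries, a list of its own where there are three numbers: the shift along the tool's x, y, z in m, then the turn, a rotation vector about the tool's x, y, z in degrees, then the closure, from -1 (fully open) to 1 (shut). A call has 1 to 12 rows; each row shifts and turns the commanded pose from where the row before left it, along the tool's axes as they then stand; what a row does not reach is not made up. A row lasts 1/12 s, in which the tool goes at most 41.7 mm and 7.16 degrees, less where a joint would pass 70% of its speed; a pose out of reach is approached as far as the arm can. A call with a gripper value outside its range is refused whole. The fingers move at their own pace and stop on an object; "grip_force" is the grip in N (left out, the last holds). Time passes only in rows, so rows that do not move let the fingers close. It gives the time, the measured TCP pose, the force and the opening at its end, in the units of the state.
- bot.state(): the state, without advancing time (a new reading comes with each control period).
- bot.camera(name): name is "scene" or "top" or "wrist"; returns a dict with "pixels" (480x640x3 uint8, red, green, blue), "K" (3x3 intrinsics, pixels), "position" and "orientation" of the camera in the world. Camera axes: x right, y up, looking along -z (the intrinsics and any distortion apply to the point x, -y, -z); pixel columns grow to the right and rows downward; lengths in m; the calibration is good to about 2 mm. The wrist camera is an equidistant fisheye: a pixel r from the principal point sees the ray r / f radians off the axis. A picture is of the moment at which its call begins. There is no depth.
- bot.job_done(): hands the job in, once; it reports no verdict.
Trained networks look in the newest picture that a camera, given by its name, has taken for a name from the list of things; names that differ only in an ending like _2 or _b are one class to them, and where a whole thing is asked for, a point or a joint stands for the part that bears it (a point fixed in the world has none). Each returns a list of dicts, best first, with "confidence" (0 to 1); they miss things now and then, are a little off and sometimes report something else, mostly with a low value. They report only what shows in the picture. A call takes as long as a camera call. They do not tell look-alikes from the thing itself.
- bot.find_in(thing, camera): "centre" ([column, row] as shares, 0 to 1, of the picture: columns of its width, rows of its height, amid what is visible of it).
- bot.outline_of(thing, camera): "mask" (480x640 bool, what is visible of it) and "centre" ([column, row] as shares, 0 to 1, of the picture: columns of its width, rows of its height, amid what is visible of it).
The state is a dict: "time_s": time; "joint_pos": joint angles; "joint_vel": joint speeds; "tau": joint torques, N m; "ee_pos": TCP position; "tool_rot": TCP orientation; "force": force on the tool from outside, world axes, zero at the start; "torque": the same for the moment, N m; "width": opening from 0.0 (shut) to 1.0 (fully open).
Only numpy, scipy, OpenCV 4.12 (cv2) and the standard library are available. Lean on these libraries where they do the work, as an engineer would, in place of code of your own. Each camera call takes 0.05 s, during which the arm holds its last target. There are 200 camera calls.

## Working session

There is one attempt and no reset: what is moved stays moved. The work goes in short steps, Python scripts to look and compute and a tool call to move; the robot and the scene stay as the last step left them, time stands still between calls to the robot, and variables do not carry over. Pictures are saved under pics/ and viewed, about 8 in all and at most 12, crops included, and the job is handed in when it is done.

Besides the shell and the picture viewer there is one more tool, called as name(argument=value, ...), one argument or row to a line, values as JSON. send_rows: Moves the arm, as the interface text tells. Its arguments: {"type":"object","properties":{"series":{"type":"array","items":{"type":"array"}},"grip_force":{"type":"number"}},"required":["series"]}

```bash
mkdir -p pics; cat > h.py <<'E'
import numpy as np, cv2
from scipy.spatial.transform import Rotation as R
from station import bot
def save(c,n): cv2.imwrite(f'pics/{n}.png',c['pixels'][:,:,::-1])
def ray(c,u,v):
    K=np.array(c['K']);x=(u-K[0,2])/K[0,0];y=(v-K[1,2])/K[1,1]
    return R.from_quat(c['orientation']).apply([x,-y,-1])
def onz(c,u,v,z):
    d=ray(c,u,v);p=np.array(c['position']);return p+d*(z-p[2])/d[2]
def proj(c,P):
    K=np.array(c['K']);q=R.from_quat(c['orientation']).inv().apply(np.array(P)-c['position'])
    return np.stack([K[0,0]*q[...,0]/-q[...,2]+K[0,2],K[1,1]*-q[...,1]/-q[...,2]+K[1,2]],-1)
E
python3 - <<'E'
from h import *
for n in['top','scene']:
    c=bot.camera(n);save(c,n+'0');print(n,np.round(c['position'],3),np.round(c['orientation'],3),c['K'][0][0])
    for t in['guard_mid','box','small_mid']:
        for d in bot.outline_of(t,n)[:4]:
            u,v=d['centre'][0]*640,d['centre'][1]*480
            m=d['mask'].astype(np.uint8)
            print(t,round(d['confidence'],2),round(u),round(v),onz(c,u,v,.0).round(3),cv2.minAreaRect(cv2.findNonZero(m)))
print(bot.state()['ee_pos'],bot.state()['tool_rot'])
E
```

```text
top [ 0.236 -0.1    1.587] [ 0.044 -0.053 -0.703  0.708] 603.3631076401914
guard_mid 0.74 465 188 [ 0.61  -0.533  0.   ] ((465.2574768066406, 185.2344970703125), (63.61032485961914, 47.53370666503906), 44.11859893798828)
guard_mid 0.69 381 212 [ 0.542 -0.306  0.   ] ((379.9528503417969, 211.58486938476562), (63.735294342041016, 49.03771209716797), 74.05460357666016)
guard_mid 0.65 433 299 [ 0.311 -0.441  0.   ] ((432.293701171875, 299.9212646484375), (67.4044189453125, 50.46923828125), 65.89776611328125)
guard_mid 0.63 326 303 [ 0.3   -0.159  0.   ] ((325.6480407714844, 301.5787048339844), (67.00405883789062, 50.00937271118164), 1.4320963621139526)
box 0.98 271 202 [ 0.567 -0.012  0.   ] ((268.14947509765625, 201.50804138183594), (72.79471588134766, 93.25826263427734), 11.821487426757812)
small_mid 0.6 160 237 [0.469 0.282 0.   ] ((159.08729553222656, 235.2456512451172), (42.24722671508789, 36.10490036010742), 87.1375961303711)
scene [1.014 0.536 0.941] [0.124 0.345 0.87  0.329] 577.1662070781235
guard_mid 0.9 355 210 [ 0.312 -0.152  0.   ] ((356.7463684082031, 206.2074737548828), (76.2093276977539, 48.87380599975586), 40.10091018676758)
guard_mid 0.59 280 154 [ 0.314 -0.431  0.   ] ((278.9000244140625, 152.8000030517578), (44.79999923706055, 61.80000305175781), 36.869895935058594)
guard_mid 0.56 236 225 [ 0.55  -0.296  0.   ] ((236.25001525878906, 222.75), (49.497474670410156, 79.90306091308594), 45.0)
guard_mid 0.55 158 188 [ 0.619 -0.528  0.   ] ((155.97055053710938, 187.7952117919922), (66.54696655273438, 48.67033386230469), 2.12109637260437)
box 0.83 313 304 [ 0.566 -0.008  0.   ] ((313.48321533203125, 302.49798583984375), (90.37205505371094, 128.05604553222656), 63.194217681884766)
small_mid 0.75 455 371 [0.472 0.281 0.   ] ((454.4102783203125, 372.975830078125), (51.90342712402344, 56.553977966308594), 41.633541107177734)
[ 0.20400461 -0.53747246  0.18577745] [-0.69550232 -0.12765425  0.69551068 -0.12745906]
```

View pics/top0.png

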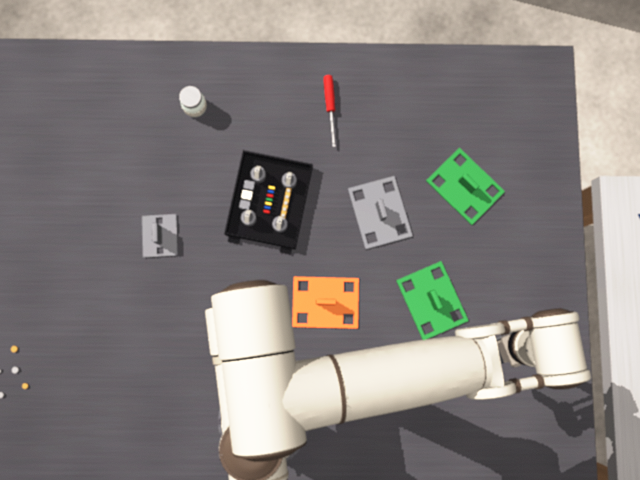

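View pics/scene0.png

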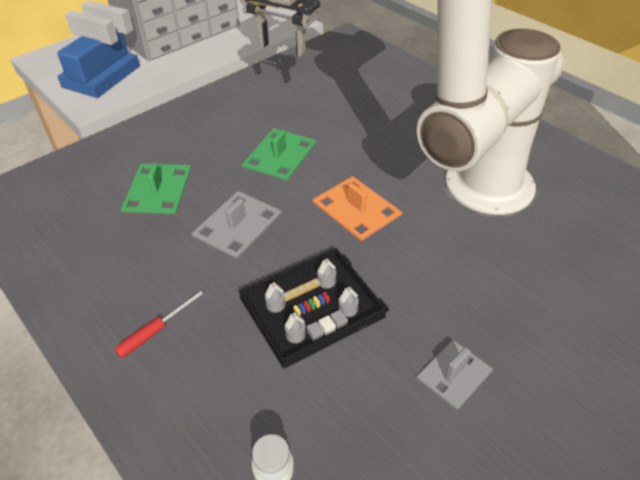

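The top view shows the grey four-hole plate at (380,212), the box at (270,201) with studs at about (258,173), (289,179), (248,216) and (280,222), and the small plate at (160,237). The green and orange plates are the decoys. Next I fit the silhouettes of the plate and box in both views.

```bash
cat >> h.py <<'E'
from scipy.optimize import minimize
def cub(cx,cy,z0,z1,lx,ly): return np.array([[cx+sx*lx/2,cy+sy*ly/2,z] for sx in(-1,1) for sy in(-1,1) for z in(z0,z1)])
SH={'guard_mid':[cub(0,0,0,.006,.17,.13),cub(0,0,0,.06,.05,.014)],'box':[cub(0,0,0,.03,.23,.19)]+[cub(x,y,.03,.066,.012,.012) for x in(-.06,.06) for y in(-.042,.042)]}
HO=[cub(x,y,.006,.006,.028,.028) for x in(-.06,.06) for y in(-.042,.042)]
def render(c,t,p,s=4):
    im=np.zeros((480*s,640*s),np.uint8);r=R.from_euler('z',p[2])
    for lst,col in ((SH[t],255),):
        for q in lst:
            px=(proj(c,r.apply(q)+[p[0],p[1],0])+.5)*s
            cv2.fillConvexPoly(im,cv2.convexHull(np.round(px*16).astype(np.int32)),col,shift=4)
    return cv2.resize(im,(640,480),interpolation=cv2.INTER_AREA)/255.
def fit(t,cms,p0):
    def cost(p):
        p=np.array([p[0],p[1],p[2]/5]);return sum(np.abs(render(c,t,p)-m).sum()/m.sum() for c,m in cms)
    b=None
    for dy in(-.15,0,.15):
        s=np.array([p0[0],p0[1],(p0[2]+dy)*5]);sim=[s]+[s+np.eye(3)[i]*.03*(1,1,10)[i] for i in range(3)]
        r=minimize(cost,s,method='Nelder-Mead',options=dict(initial_simplex=sim,xatol=2e-4,fatol=1e-4,maxiter=150))
        if b is None or r.fun<b.fun:b=r
    return b.x*[1,1,.2],b.fun
E
cat > f.py <<'E'
from h import *
cam={n:bot.camera(n) for n in('top','scene')}
a={'guard_mid':(.545,-.30,None),'box':(.566,-.01,None)}
for t,p in a.items():
    ms={}
    for n,c in cam.items():
        L=bot.outline_of(t,n);d=min(L,key=lambda d:np.linalg.norm(onz(c,d['centre'][0]*640,d['centre'][1]*480,0)[:2]-p[:2]))
        m=d['mask'].astype(np.uint8)
        k,_=cv2.findContours(m,0,2);f=np.zeros_like(m);cv2.drawContours(f,k,-1,1,-1);ms[n]=f.astype(float)
    c=cam['top'];pts=cv2.boxPoints(cv2.minAreaRect(cv2.findNonZero((ms['top']>0).astype(np.uint8))))
    w=np.array([onz(c,*q,.01)[:2] for q in pts]);e=[w[1]-w[0],w[2]-w[1]];e=max(e,key=np.linalg.norm);y=np.arctan2(e[1],e[0]);y=(y+np.pi/2)%np.pi-np.pi/2
    for S in(('top','scene'),('top',),('scene',)):
        print(t,S,*fit(t,[(cam[n],ms[n]) for n in S],(p[0],p[1],y)))
E
time python3 f.py
```

```text
guard_mid ('top', 'scene') [ 0.54459008 -0.30156923  0.26872885] 0.08379837052822203
guard_mid ('top',) [ 0.54329492 -0.30340566  0.2885419 ] 0.024032015882290113
guard_mid ('scene',) [ 0.54579836 -0.3005224   0.26998046] 0.031870707997298985
box ('top', 'scene') [ 0.57341079 -0.00598116 -0.1907935 ] 0.06944943264867892
box ('top',) [ 0.57312029 -0.00698161 -0.19421938] 0.039692110709127995
box ('scene',) [ 0.57369934 -0.00483268 -0.19193031] 0.023870265300915242
real	0m18.203s
user	0m26.429s
sys	0m9.276s
```

```bash
cat >> h.py <<'E'
def plan(xyz,yaw):
    """shift in tool axes now, then the turn (rotvec deg) so that tool x is down and tool y lies along +-(plate y)"""
    s=bot.state();r=R.from_quat(s['tool_rot']);best=None
    for k in(0,1):
        y=np.array([-np.sin(yaw),np.cos(yaw),0])*(1-2*k);x=np.array([0,0,-1.]);
        T=R.from_matrix(np.stack([x,y,np.cross(x,y)],1));rv=(r.inv()*T).as_rotvec(degrees=True)
        if best is None or np.linalg.norm(rv)<np.linalg.norm(best):best=rv
    print('t',round(s['time_s'],2),'ee',np.round(s['ee_pos'],4),'F',np.round(s['force'],1),'w',round(s['width'],3),'j6',round(s['joint_pos'][5],2))
    print('shift mm',(r.inv().apply(np.array(xyz)-s['ee_pos'])*1000).round(1),'turn',best.round(2))
    print('axes\n',r.as_matrix().round(3))
E
python3 -c "
from h import *
plan([.5446,-.3015,.186],.275)"
```

```text
t 0.7 ee [ 0.204  -0.5376  0.1859] F [0.4 0.1 0.4] w 1.003 j6 -0.21
shift mm [-1.000e-01 -9.980e+01 -4.022e+02] turn [5.03 0.   0.  ]
axes
 [[-0.     0.355 -0.935]
 [-0.    -0.935 -0.355]
 [-1.    -0.     0.   ]]
```

send_rows(
  series=[
    [[0, -0.008, -0.033], [0, 0, 0], -1],
    [[0, -0.008, -0.033], [0, 0, 0], -1],
    [[0, -0.008, -0.033], [0, 0, 0], -1],
    [[0, -0.008, -0.033], [0, 0, 0], -1],
    [[0, -0.008, -0.033], [0, 0, 0], -1],
    [[0, -0.008, -0.033], [0, 0, 0], -1],
    [[0, -0.008, -0.033], [0, 0, 0], -1],
    [[0, -0.008, -0.033], [0, 0, 0], -1],
    [[0, -0.008, -0.033], [0, 0, 0], -1],
    [[0, -0.008, -0.033], [0, 0, 0], -1],
    [[0, -0.01, -0.036], [0, 0, 0], -1],
    [[0, -0.01, -0.036], [5, 0, 0], -1],
  ],
  grip_force=30,
)

```text
time_s: 1.7
ee_pos: [0.5457, -0.3002, 0.186]
tool_rot: [0.701, 0.097, -0.7, 0.097]
force: [-0.4, -1.5, -0.3]
width: 1.003
```

send_rows(
  series=[
    [[0, 0, 0], [0, 0, 0], -1],
    [[0, 0, 0], [0, 0, 0], -1],
  ],
)

```text
time_s: 1.87
ee_pos: [0.5454, -0.3001, 0.1857]
tool_rot: [-0.7, -0.098, 0.7, -0.098]
force: [0.6, -0.9, -0.1]
width: 0.999
```

```bash
python3 - <<'E'
from h import *
plan([.5446,-.3015,.020],.275)
c=bot.camera('wrist');save(c,'w1');print(c['K'],c['position'],c['orientation'])
K=np.array(c['K'])
def wproj(P):
    q=R.from_quat(c['orientation']).inv().apply(P-np.array(c['position']))*[1,-1,-1]
    th=np.arctan2(np.hypot(q[:,0],q[:,1]),q[:,2]);ph=np.arctan2(q[:,1],q[:,0])
    return np.stack([K[0,2]+K[0,0]*th*np.cos(ph),K[1,2]+K[1,1]*th*np.sin(ph)],1)
im=c['pixels'][:,:,::-1].copy();r=R.from_euler('z',.275);o=[.5446,-.3015,0]
g=r.apply(np.array([[x,y,.006] for x,y in((.085,.065),(.085,-.065),(-.085,-.065),(-.085,.065))]))+o
t=r.apply(np.array([[x,y,.06] for x,y in((.025,.007),(.025,-.007),(-.025,-.007),(-.025,.007))]))+o
for q in(g,t):cv2.polylines(im,[np.round(wproj(q)).astype(np.int32)],True,(0,0,255),1)
cv2.imwrite('pics/w1.png',im)
E
```

```text
t 1.87 ee [ 0.5454 -0.3001  0.1857] F [ 0.6 -0.9 -0.1] w 0.999 j6 0.59
shift mm [165.7   1.1   1.1] turn [0.25 0.02 0.  ]
axes
 [[-0.     0.276 -0.961]
 [-0.    -0.961 -0.276]
 [-1.    -0.     0.   ]]
[[371.64829954   0.         323.20114312]
 [  0.         371.64829954 244.19551896]
 [  0.           0.           1.        ]] [ 0.61404141 -0.28064716  0.38379986] [-0.10257892  0.07753271 -0.59693165  0.79192099]
```

View pics/w1.png

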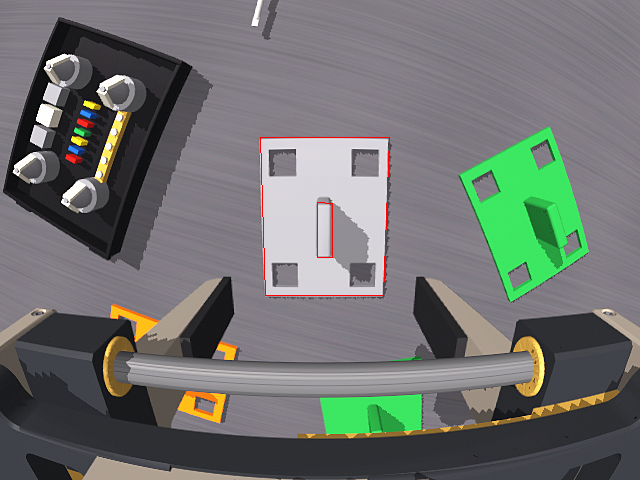

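The wrist view shows the projected outline lying on the plate to within about 1 px (plate around (325,215), grip at (324,230)). The pose is good, so I go down and grasp.

send_rows(
  series=[
    [[0.033, 0.001, 0.001], [0, 0, 0], -1],
    [[0.033, 0, 0], [0, 0, 0], -1],
    [[0.033, 0, 0], [0, 0, 0], -1],
    [[0.033, 0, 0], [0, 0, 0], -1],
    [[0.02, 0, 0], [0, 0, 0], -1],
    [[0.012, 0, 0], [0, 0, 0], -1],
    [[0, 0, 0], [0, 0, 0], 1],
    [[0, 0, 0], [0, 0, 0], 1],
    [[0, 0, 0], [0, 0, 0], 1],
    [[0, 0, 0], [0, 0, 0], 1],
    [[0, 0, 0], [0, 0, 0], 1],
    [[0, 0, 0], [0, 0, 0], 1],
  ],
  grip_force=45,
)

```text
time_s: 2.92
ee_pos: [0.5444, -0.3032, 0.0232]
tool_rot: [0.701, 0.097, -0.7, 0.098]
force: [-0.0, 0.0, 0.4]
width: 0.585
```

send_rows(
  series=[
    [[0, 0, 0], [0, 0, 0], 1],
    [[0, 0, 0], [0, 0, 0], 1],
    [[0, 0, 0], [0, 0, 0], 1],
    [[-0.01, 0, 0], [0, 0, 0], 1],
    [[-0.02, 0, 0], [0, 0, 0], 1],
    [[-0.03, 0, 0], [0, 0, 0], 1],
    [[-0.03, 0, 0], [0, 0, 0], 1],
    [[-0.03, 0, 0], [0, 0, 0], 1],
    [[-0.03, 0, 0], [0, 0, 0], 1],
  ],
)

```text
time_s: 3.67
ee_pos: [0.5436, -0.3025, 0.1742]
tool_rot: [0.701, 0.097, -0.7, 0.097]
force: [-0.4, -1.0, -0.2]
width: 0.005
```

```bash
python3 -c "
from h import *
plan([.5734,-.006,.17],-.192)"
```

```text
t 3.67 ee [ 0.5436 -0.3025  0.1742] F [-0.4 -1.  -0.2] w 0.005 j6 0.59
shift mm [   4.1 -277.2 -109.4] turn [ 2.679e+01 -2.000e-02 -2.000e-02]
axes
 [[ 0.     0.272 -0.962]
 [-0.    -0.962 -0.272]
 [-1.     0.    -0.   ]]
```

I lifted before the fingers had shut, so the grip was missed. I reopen, check that the plate hasn't moved, and repeat with enough closing time.

send_rows(
  series=[
    [[0, 0, 0], [0, 0, 0], -1],
    [[0, 0, 0], [0, 0, 0], -1],
    [[0, 0, 0], [0, 0, 0], -1],
    [[0, 0, 0], [0, 0, 0], -1],
    [[0, 0, 0], [0, 0, 0], -1],
    [[0, 0, 0], [0, 0, 0], -1],
    [[0, 0, 0], [0, 0, 0], -1],
    [[0, 0, 0], [0, 0, 0], -1],
    [[0, 0, 0], [0, 0, 0], -1],
    [[0, 0, 0], [0, 0, 0], -1],
  ],
)

```text
time_s: 4.5
ee_pos: [0.5437, -0.3026, 0.1718]
tool_rot: [-0.7, -0.097, 0.7, -0.097]
force: [0.6, 0.3, -0.4]
width: 0.708
```

```bash
python3 - <<'E'
from h import *
c=bot.camera('wrist');K=np.array(c['K'])
L=bot.outline_of('guard_mid','wrist')
def wproj(P):
    q=R.from_quat(c['orientation']).inv().apply(P-np.array(c['position']))*[1,-1,-1]
    th=np.arctan2(np.hypot(q[:,0],q[:,1]),q[:,2]);ph=np.arctan2(q[:,1],q[:,0])
    return np.stack([K[0,2]+K[0,0]*th*np.cos(ph),K[1,2]+K[1,1]*th*np.sin(ph)],1)
r=R.from_euler('z',.275);o=[.5446,-.3015,0]
g=r.apply(np.array([[x,y,.006] for x,y in((.085,.065),(.085,-.065),(-.085,-.065),(-.085,.065))]))+o
t=r.apply(np.array([[x,y,.06] for x,y in((.025,.007),(.025,-.007),(-.025,-.007),(-.025,.007))]))+o
im=c['pixels'][:,:,::-1].copy()
for q in(g,t):cv2.polylines(im,[np.round(wproj(q)).astype(np.int32)],True,(0,0,255),1)
cv2.imwrite('pics/w2.png',im)
plan([.5446,-.3015,.020],.275)
E
```

```text
t 4.6 ee [ 0.5437 -0.3027  0.1719] F [ 0.3 -0.4 -0.8] w 0.793 j6 0.59
shift mm [151.9  -0.9  -1.2] turn [ 0.03 -0.   -0.  ]
axes
 [[ 0.     0.272 -0.962]
 [ 0.    -0.962 -0.272]
 [-1.     0.    -0.   ]]
```

View pics/w2.png

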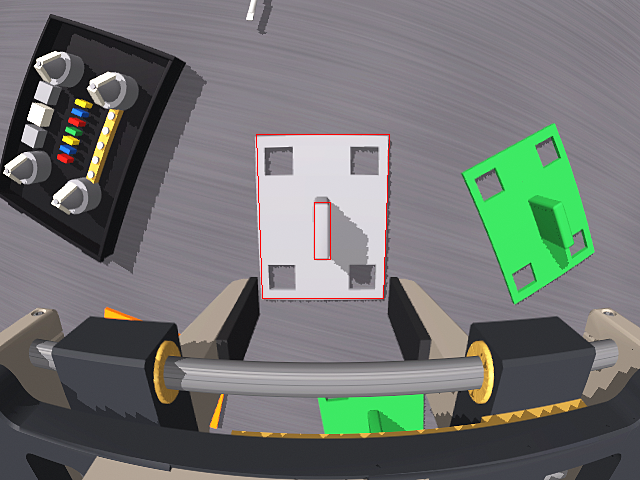

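The plate has not moved; the outline still fits. Down again, now with a longer close.

send_rows(
  series=[
    [[0.033, -0.001, -0.001], [0, 0, 0], 0],
    [[0.033, 0, 0], [0, 0, 0], 0],
    [[0.033, 0, 0], [0, 0, 0], 0],
    [[0.03, 0, 0], [0, 0, 0], 0],
    [[0.015, 0, 0], [0, 0, 0], 0],
    [[0.008, 0, 0], [0, 0, 0], 0],
    [[0, 0, 0], [0, 0, 0], 1],
    [[0, 0, 0], [0, 0, 0], 1],
    [[0, 0, 0], [0, 0, 0], 1],
    [[0, 0, 0], [0, 0, 0], 1],
    [[0, 0, 0], [0, 0, 0], 1],
    [[0, 0, 0], [0, 0, 0], 1],
  ],
)

```text
time_s: 5.6
ee_pos: [0.5452, -0.3019, 0.0215]
tool_rot: [0.701, 0.097, -0.7, 0.098]
force: [-1.3, 1.8, 4.4]
width: 0.145
```

send_rows(
  series=[
    [[0, 0, 0], [0, 0, 0], 1],
    [[0, 0, 0], [0, 0, 0], 1],
    [[0, 0, 0], [0, 0, 0], 1],
    [[0, 0, 0], [0, 0, 0], 1],
    [[0, 0, 0], [0, 0, 0], 1],
    [[0, 0, 0], [0, 0, 0], 1],
  ],
)

```text
time_s: 6.1
ee_pos: [0.5453, -0.3019, 0.0215]
tool_rot: [0.701, 0.097, -0.7, 0.098]
force: [-1.0, 1.1, 6.0]
width: 0.148
```

send_rows(
  series=[
    [[-0.01, 0, 0], [0, 0, 0], 1],
    [[-0.02, 0, 0], [0, 0, 0], 1],
    [[-0.03, 0, 0], [0, 0, 0], 1],
    [[-0.03, 0, 0], [0, 0, 0], 1],
    [[-0.03, 0, 0], [0, 0, 0], 1],
    [[-0.02, 0, 0], [0, 0, 0], 1],
    [[-0.01, 0, 0], [0, 0, 0], 1],
  ],
)

```text
time_s: 6.68
ee_pos: [0.5457, -0.3025, 0.1741]
tool_rot: [0.702, 0.096, -0.699, 0.099]
force: [0.3, -0.7, -1.7]
width: 0.141
```

```bash
python3 -c "
from h import *
plan([.5734,-.006,.17],-.192)"
```

```text
t 6.68 ee [ 0.5457 -0.3025  0.1741] F [ 0.3 -0.7 -1.7] w 0.141 j6 0.6
shift mm [   3.1 -277.8 -107.4] turn [26.79 -0.24 -0.23]
axes
 [[ 0.004  0.272 -0.962]
 [-0.004 -0.962 -0.272]
 [-1.     0.005 -0.003]]
```

send_rows(
  series=[
    [[0, -0.01, -0.004], [0, 0, 0], 1],
    [[0, -0.02, -0.008], [0, 0, 0], 1],
    [[0, -0.026, -0.01], [0, 0, 0], 1],
    [[0, -0.028, -0.011], [0, 0, 0], 1],
    [[0, -0.03, -0.011], [0, 0, 0], 1],
    [[0, -0.03, -0.011], [0, 0, 0], 1],
    [[0, -0.03, -0.011], [0, 0, 0], 1],
    [[0, -0.03, -0.011], [0, 0, 0], 1],
    [[0, -0.028, -0.011], [0, 0, 0], 1],
    [[0, -0.023, -0.01], [0, 0, 0], 1],
    [[0, -0.015, -0.006], [0, 0, 0], 1],
    [[0, -0.008, -0.003], [0, 0, 0], 1],
  ],
)

```text
time_s: 7.68
ee_pos: [0.57, -0.0015, 0.1675]
tool_rot: [-0.699, -0.099, 0.702, -0.097]
force: [1.1, 0.1, -1.7]
width: 0.145
```

send_rows(
  series=[
    [[0, 0, 0], [4, 0, 0], 1],
    [[0, 0, 0], [6, 0, 0], 1],
    [[0, 0, 0], [6, 0, 0], 1],
    [[0, 0, 0], [6, 0, 0], 1],
    [[0, 0, 0], [3.5, 0, 0], 1],
    [[0, 0, 0], [1.3, 0, 0], 1],
    [[0, 0, 0], [0, 0, 0], 1],
    [[0, 0, 0], [0, 0, 0], 1],
  ],
)

```text
time_s: 8.35
ee_pos: [0.5711, -0.0048, 0.1691]
tool_rot: [-0.703, 0.067, 0.704, 0.067]
force: [-0.5, -0.7, -2.0]
width: 0.147
```

```bash
cat > w.py <<'E'
from h import *
import sys
c=bot.camera('wrist');K=np.array(c['K']);name,h=sys.argv[1],float(sys.argv[2])
def wproj(P):
    q=R.from_quat(c['orientation']).inv().apply(P-np.array(c['position']))*[1,-1,-1]
    th=np.arctan2(np.hypot(q[:,0],q[:,1]),q[:,2]);ph=np.arctan2(q[:,1],q[:,0])
    return np.stack([K[0,2]+K[0,0]*th*np.cos(ph),K[1,2]+K[1,1]*th*np.sin(ph)],1)
im=c['pixels'][:,:,::-1].copy();r=R.from_euler('z',-.192);B=np.array([.5734,-.006,0])
def rect(cx,cy,z,lx,ly,col):
    P=r.apply(np.array([[cx+a*lx/2,cy+b*ly/2,z] for a,b in((1,1),(1,-1),(-1,-1),(-1,1))]))+B
    cv2.polylines(im,[np.round(wproj(P)).astype(np.int32)],True,col,1)
rect(0,0,.03,.23,.19,(0,255,255))
rect(0,0,h,.17,.13,(0,0,255))
for x in(-.06,.06):
    for y in(-.042,.042):
        rect(x,y,.066,.008,.008,(0,255,0));rect(x,y,h,.028,.028,(0,0,255))
cv2.imwrite(f'pics/{name}.png',im)
plan([.5734,-.006,.12],-.192)
E
python3 w.py w3 .157
```

```text
t 8.4 ee [ 0.5713 -0.0048  0.1693] F [ 0.9  0.2 -1.7] w 0.149 j6 1.54
shift mm [49.3  0.8 -2.3] turn [ 0.05  0.06 -0.  ]
axes
 [[-0.001 -0.19  -0.982]
 [ 0.    -0.982  0.19 ]
 [-1.     0.     0.001]]
```

View pics/w3.png

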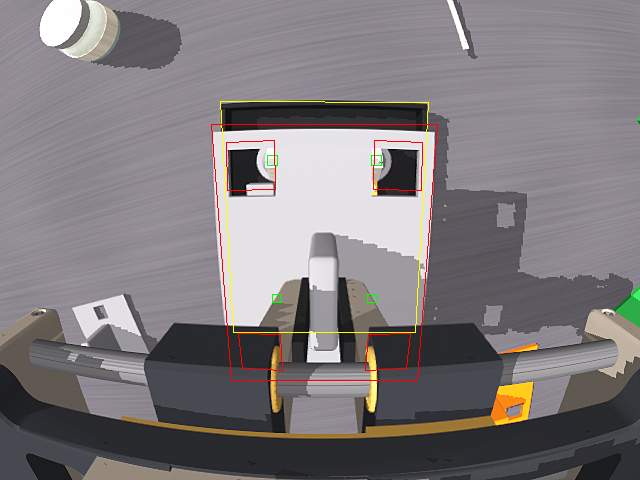

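The box outline and stud markers agree with the picture (front studs at (272,160) and (377,160)). The plate sits about 3 mm toward the robot, with its holes ~5 px low. I correct that and lower it onto the studs.

send_rows(
  series=[
    [[0.01, 0.001, -0.003], [0, 0, 0], 1],
    [[0.02, 0, 0], [0, 0, 0], 1],
    [[0.02, 0, 0], [0, 0, 0], 1],
    [[0.015, 0, 0], [0, 0, 0], 1],
    [[0.01, 0, 0], [0, 0, 0], 1],
    [[0.006, 0, 0], [0, 0, 0], 1],
    [[0.004, 0, 0], [0, 0, 0], 1],
    [[0.002, 0, 0], [0, 0, 0], 1],
    [[0, 0, 0], [0, 0, 0], 1],
    [[0, 0, 0], [0, 0, 0], 1],
  ],
)

```text
time_s: 9.23
ee_pos: [0.5752, -0.0065, 0.0837]
tool_rot: [0.704, -0.068, -0.703, -0.068]
force: [-0.0, 0.2, -1.0]
width: 0.149
```

```bash
python3 w.py w4 .068
```

```text
t 9.28 ee [ 0.5752 -0.0065  0.0838] F [ 0.4  0.  -0.6] w 0.144 j6 1.54
shift mm [-36.2  -0.1   1.8] turn [-0.  -0.1 -0. ]
axes
 [[ 0.002 -0.191 -0.982]
 [-0.    -0.982  0.191]
 [-1.     0.    -0.002]]
```

View pics/w4.png

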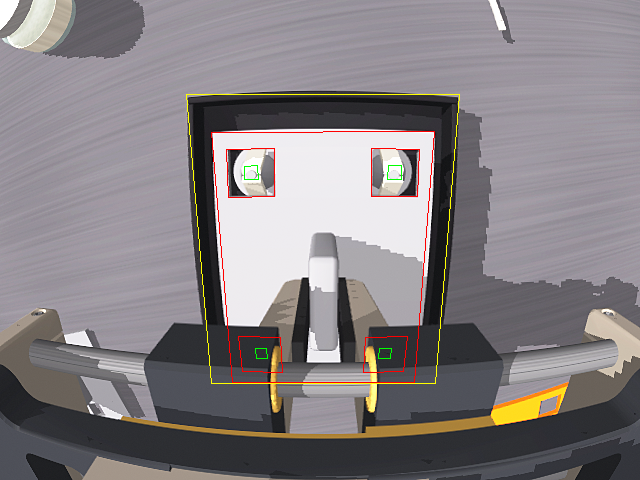

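Now the plate's holes (left hole 229–275, 150–196) match the predicted home rectangles and hold the stud tips. I press down in small steps and watch the force.

send_rows(
  series=[
    [[0.004, 0, 0], [0, 0, 0], 1],
    [[0.004, 0, 0], [0, 0, 0], 1],
    [[0.004, 0, 0], [0, 0, 0], 1],
    [[0.003, 0, 0], [0, 0, 0], 1],
    [[0.002, 0, 0], [0, 0, 0], 1],
    [[0, 0, 0], [0, 0, 0], 1],
    [[0, 0, 0], [0, 0, 0], 1],
  ],
)

```text
time_s: 9.87
ee_pos: [0.5748, -0.0064, 0.0666]
tool_rot: [0.704, -0.068, -0.704, -0.068]
force: [-1.5, 0.2, 4.1]
width: 0.145
```

send_rows(
  series=[
    [[0.002, 0, 0], [0, 0, 0], 1],
    [[0.002, 0, 0], [0, 0, 0], 1],
    [[0.002, 0, 0], [0, 0, 0], 1],
    [[0, 0, 0], [0, 0, 0], 1],
  ],
)

```text
time_s: 10.2
ee_pos: [0.5746, -0.0064, 0.0604]
tool_rot: [0.704, -0.068, -0.704, -0.068]
force: [-1.7, 1.0, 4.1]
width: 0.142
```

send_rows(
  series=[
    [[0.002, 0, 0], [0, 0, 0], 1],
    [[0.002, 0, 0], [0, 0, 0], 1],
    [[0.002, 0, 0], [0, 0, 0], 1],
    [[0, 0, 0], [0, 0, 0], 1],
    [[0, 0, 0], [0, 0, 0], 1],
  ],
)

```text
time_s: 10.62
ee_pos: [0.5743, -0.0063, 0.0535]
tool_rot: [-0.704, 0.068, 0.704, 0.068]
force: [-1.2, -0.2, 0.3]
width: 0.144
```

send_rows(
  series=[
    [[0.001, 0, 0], [0, 0, 0], 1],
    [[0.001, 0, 0], [0, 0, 0], 1],
    [[0, 0, 0], [0, 0, 0], 1],
    [[0, 0, 0], [0, 0, 0], 1],
  ],
)

```text
time_s: 10.95
ee_pos: [0.5743, -0.0063, 0.0534]
tool_rot: [-0.704, 0.068, 0.704, 0.068]
force: [-7.0, 0.5, 12.9]
width: 0.146
```

The plate has stopped at the expected home height with the force rising. I press 1 mm more to seat all four studs, then ease off and let go.

send_rows(
  series=[
    [[0.001, 0, 0], [0, 0, 0], 1],
    [[0, 0, 0], [0, 0, 0], 1],
    [[0, 0, 0], [0, 0, 0], 1],
  ],
)

```text
time_s: 11.2
ee_pos: [0.5743, -0.0063, 0.0534]
tool_rot: [-0.704, 0.068, 0.704, 0.068]
force: [-10.3, 1.4, 17.5]
width: 0.146
```

send_rows(
  series=[
    [[-0.001, 0, 0], [0, 0, 0], 1],
    [[-0.001, 0, 0], [0, 0, 0], 1],
    [[0, 0, 0], [0, 0, 0], 0],
    [[0, 0, 0], [0, 0, 0], 0],
    [[0, 0, 0], [0, 0, 0], 0],
    [[0, 0, 0], [0, 0, 0], 0],
    [[0, 0, 0], [0, 0, 0], 0],
    [[0, 0, 0], [0, 0, 0], 0],
    [[-0.015, 0, 0], [0, 0, 0], 0],
    [[-0.03, 0, 0], [0, 0, 0], 0],
    [[-0.03, 0, 0], [0, 0, 0], 0],
    [[-0.03, 0, 0], [0, 0, 0], 0],
  ],
)

```text
time_s: 12.2
ee_pos: [0.574, -0.0063, 0.1588]
tool_rot: [-0.704, 0.068, 0.704, 0.068]
force: [0.7, -0.5, 0.2]
width: 0.501
```

send_rows(
  series=[
    [[0, 0, 0.03], [0, 0, 0], 0],
    [[0, 0, 0.03], [0, 0, 0], 0],
    [[0, 0, 0.03], [0, 0, 0], 0],
    [[0, 0, 0.03], [0, 0, 0], 0],
    [[0, 0, 0], [0, 0, 0], 0],
  ],
)

```text
time_s: 12.62
ee_pos: [0.4517, 0.0181, 0.1564]
tool_rot: [-0.702, 0.067, 0.706, 0.068]
force: [0.3, 0.1, -0.0]
width: 0.5
```

```bash
python3 w.py w5 .038; python3 - <<'E'
from h import *
c=bot.camera('scene');im=c['pixels'][:,:,::-1]
a=cv2.resize(im[230:380,220:420],(800,600),interpolation=cv2.INTER_CUBIC);cv2.imwrite('pics/s5.png',a)
E
```

```text
t 12.67 ee [0.4547 0.0173 0.1574] F [-0.3 -0.1  0.8] w 0.501 j6 1.53
shift mm [  37.3    0.2 -121. ] turn [0.01 0.05 0.01]
axes
 [[-0.001 -0.191 -0.982]
 [ 0.    -0.982  0.191]
 [-1.    -0.     0.001]]
```

View pics/w5.png

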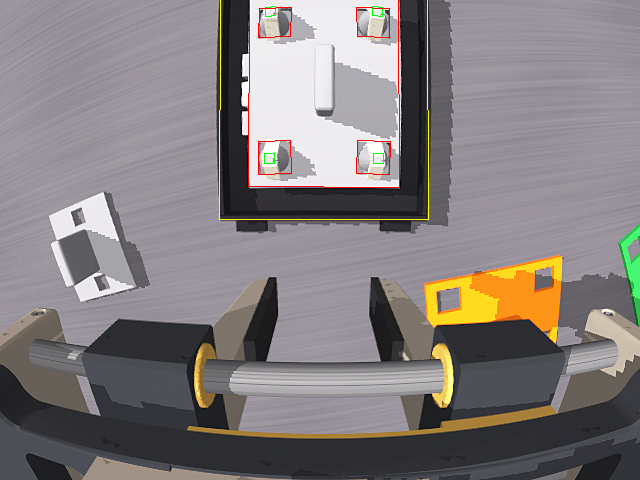

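View pics/s5.png

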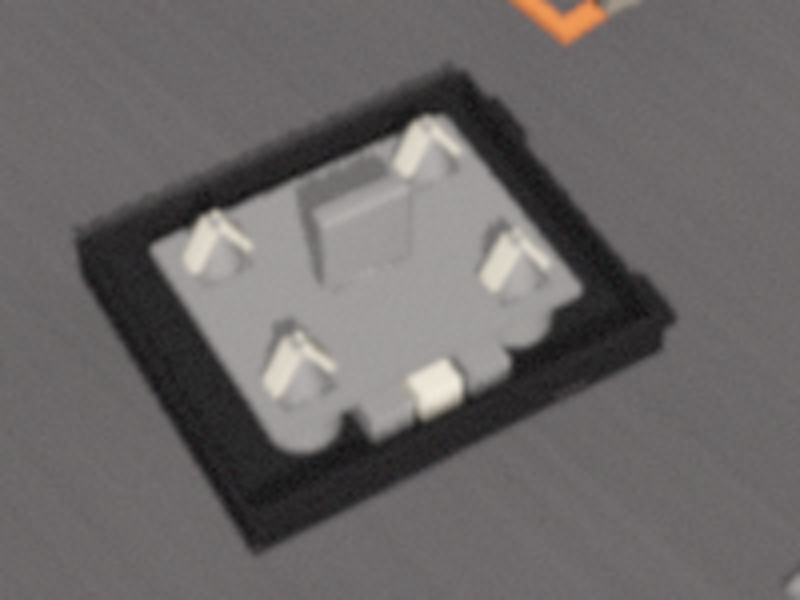

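The wrist view shows the plate outline (248–400, lower edge at row 187) and all four holes within about 1 px of the home prediction. The scene crop shows all four studs through, with their fingers sprung out equally above a flat plate. The small plate lies where it was, so I hand in.

```bash
python3 -c "
from h import *
s=bot.state();print(s['time_s'],s['force'],s['joint_vel']);print(bot.job_done())"
```

```text
12.7167 [-0.01570238 -0.20388937  0.06586067] [-0.00423264  0.04472211 -0.0600357   0.00066369 -0.00819438 -0.00010238]
the job is handed in; nothing more can be done
None
```

The grey four-hole guard plate is on the fuse box, pressed down over all four studs and released. I handed the job in at 12.7 s; the interface gives no verdict, so success isn't confirmed.

- **Grasp:** the first try came up empty because I lifted before the fingers had shut. The wrist picture showed the plate hadn't moved, and the second try held it (opening about 13.5 mm on the 14 mm grip).
- **Placing:** I corrected about 3 mm of offset above the studs, then lowered the plate in small steps. It stopped at the expected home height (TCP z 0.0534 m) and stayed there as the push rose from 13 to 17.5 N. There was also a sideways force of about 10 N at full push.
- **Last checks:** the plate outline and holes matched the home prediction within about 1 px. All four studs' fingers showed sprung out above a flat plate. I judged flatness from the pictures and the unchanged tool orientation rather than measuring tilt directly.
- **Rest of the scene:** the arm was clear of everything at the end, with force close to 0. I never touched the small two-hole plate, and it looked unmoved in the last wrist picture; I did not measure its position again.

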